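# Lock the filter cell with the pin spanner and open its stopcock

### The arm

A 6-joint arm with a two-finger parallel gripper is mounted at the origin on a cart in front of the work surface, level with it; the furniture and walls round the work are solid. World frame = base frame: x ahead of the robot, y to its left, z up, the work surface at z = 0. Lengths are in m, angles in degrees, forces in N, time in s.
With the tool pointing down it reaches from about 0.3 to 0.775 m from the base axis. Payload 14.6 kg.
Tool frame: the origin (TCP) lies at the centre of the arm's flange, where the gripper is bolted on; the fingertips stand 199 mm ahead of it and the grasp point (between the pads) lies 180 mm ahead of it (ctrl.nose_length is the distance from the TCP to the fingertips, in m); z points along the fingers, y is the line along which they close (so a half turn about z gives the same grasp; the last joint's range is limited). The gripper opens to 94 mm and grips with 3 to 60 N. Pads are 16 mm wide; open, the fingers measure 119 mm over their backs; the gripper's body (75 mm by 177 mm) begins 78 mm behind the grasp point.
Start: joints at [-78.988, 17.183, 87.147, -0, 75.671, -3.816], TCP at [0.141, -0.532, 0.405] pointing down, gripper open.
Joint ranges: [-173.82, 173.82], [-45.26, 126.66], [13.44, 144.39], [-59.66, 239.66], [0, 175.72], [-146.38, 146.38]. Speed limits (degrees/s): [127.2, 127.2, 147.25, 180, 180, 180].

### API

Orientations are given as a 3x3 rotation matrix whose columns are the frame's x, y, z axes.
In Python, from rig import ctrl gives the robot as it stands. The module is installed in compiled form; this text tells all that it offers.
- The arm moves only by the shell command python3 -m crank 'ROWS' [FORCE]. ROWS is JSON, a list of rows, each a list of 7 numbers: the finger opening in mm, from 0 to 94, then the shift along the tool's x, y, z in mm, then the turn, a rotation vector about the tool's x, y, z in degrees. A call has 1 to 12 rows; each row is the pose to reach, as a shift and turn from the pose commanded when the call began, along the tool's axes at that moment; what a row does not reach only later rows make up. A row lasts 1/12 s, in which the tool goes at most 41.7 mm and 7.16 degrees, less where a joint would pass 70% of its speed; a pose out of reach is approached as far as the arm can. A call with a gripper value outside its range is refused whole. The fingers move at their own pace and stop on an object; FORCE is the grip in N (left out, the last holds). Time passes only in rows, so rows that repeat a pose let the fingers close. It gives the time, the measured TCP pose, the force, the opening and the grip force at its end, in the units of the state.
- ctrl.get_obs(): the state, without advancing time (a new reading comes with each control period).
- ctrl.snapshot(name): name is "scene" or "side" or "wrist"; returns a dict with "color" (480x640x3 uint8, red, green, blue), "fx", "fy", "cx", "cy" (pixels), "eye" and "rotation" of the camera in the world. Camera axes: x right, y down, z forward; pixel columns grow to the right and rows downward; lengths in m; the calibration is good to about 2 mm. The wrist camera is an equidistant fisheye: a pixel r from the principal point sees the ray r / f radians off the axis. A picture is of the moment at which its call begins. There is no depth.
- ctrl.sign_off(): hands the job in; it is judged then, once.
Trained networks look in a picture, given as the dict that the camera call returned (one of the last four; its "shot" number tells which), for a name from the list of things; names that differ only in an ending like _2 or _b are one class to them, and where a whole thing is asked for, a point or a joint stands for the part that bears it (a point fixed in the world has none). Each returns a list of dicts, best first, with "conf" (0 to 1); they miss things now and then, are a little off and sometimes report something else, mostly with a low value. They report only what shows in the picture. A call takes as long as a camera call.
- ctrl.search_frame(picture, target): "bbox" ([left, top, right, bottom] in pixels, round what is visible of it).
- ctrl.cut_out(picture, target): "pixels" (480x640 bool, what is visible of it) and "bbox" ([left, top, right, bottom] in pixels, round what is visible of it).
The state is a dict: "t": time; "qpos": joint angles; "qd": joint speeds; "effort": joint torques, N m; "tool_pos": TCP position; "ee_rot": TCP orientation; "contact_force": force on the tool from outside, world axes, zero at the start; "torque": the same for the moment, N m; "grip_width": opening from 0.0 (shut) to 1.0 (fully open); "grip_force": force on a finger pad.
Only numpy, scipy, OpenCV 4.12 (cv2) and the standard library are available. Lean on these libraries where they do the work, as an engineer would, in place of code of your own. Each camera call takes 0.05 s, during which the arm holds its last target. There are 200 camera calls.

### The job

A new filter disc lies in the tilted filter cell, so shut it up and put it on line: take the face spanner from the mat, set both its pins into holes of the cell's retaining ring and swing the ring clockwise (looking at its face) until it is hard against its stop. Lay the spanner back flat on the mat, pins down, without dropping it, and only then open the stopcock beside the cell by turning its winged key anticlockwise (seen from above) fully round until the wings lie along the pipe. Never touch the ring with the gripper itself, and leave the bottle, beaker and notebook where they are.

Things in the scene. Friction and masses are not known exactly. Their poses are not given: they have to be found in the camera images.
- spanner: Two-pin face spanner, steel with a black rubber grip, 172 mm long, 99 mm across the head, 0.25 kg. Origin midway between the pin tips; z up when it lies pins down, then resting level on pins and grip (origin on the surface). +x runs along the handle away from the head. Pins: 8 mm thick, tapered tips, 9 mm long (z 0 to 9), at y = +-36 mm. Head bar 22 mm wide in x, z 9 to 19 mm
- spanner_grip (a point): point in the middle of the rubber grip's section where the spanner is well held, at (85, 0, 13) mm in the spanner's frame, axes as the spanner's. The grip runs from x = 60 to 154 mm, is 20 mm wide (y) and 26 mm tall (spanner z 0 to 26)
- pin_a (a point): tip of the spanner's pin at y = +36 mm
- pin_b (a point): tip of the spanner's pin at y = -36 mm
- ring_face (a point): Centre of the front face of the steel retaining ring (94 mm outside, 50 inside, 10 thick) round the window; turns with it. z points out of the face, tilted 30 deg from vertical to the stand's front. Four 11 mm spanner holes, 9.5 deep, 36 mm from the centre on +x, +y, -x, -y. With the spanner in (4 headings) its z is along this z and its origin 9 mm behind the face, head bar on the face
- lock_ring (a joint): angle of the retaining ring (a bayonet), rad: 0 fully open, 1.05 hard against its stop (locked). Grows clockwise looking at the face, i.e. negative rotation about ring_face's z. Stays where left; friction torque about 0.3 N m
- stopcock_key (a joint): angle of the stopcock's winged key, rad: 0 wings square across the pipe (closed), 1.571 wings along the pipe (open, end stop). Grows anticlockwise seen from above, about the vertical. Stays where left; friction torque about 0.1 N m
- key_grip (a point): On the key's vertical axis in its wings, 131 mm above the worktop; turns with the key. x along the wings: black plate 64 mm long (x), 9 thick (y), from 16 mm below to 12 above this point, on a hub 21 mm wide that ends 12 below it. The cell's cheek plate, about as high, is 38 mm from the axis (wing tips pass by 6 mm): open fingers 35 mm at most. The cell's top edge, 90 mm off, is 35 mm higher
- stand: Fixed stand of cell and stopcock. Grey base plate 150 x 210 x 10 mm, origin under its centre, front to -x. Ring face centre at (-10, 45, 140) mm; below the ring a flange of 106 mm diameter, its top 10 mm behind the face. Key axis at x = 20, y = -43; pipe to the cell along y, 88 up; inlet barb to y = -102. In the ring's plane a handle sweeps clear except towards -y (the key) within 40 deg
- mat: Thin grey bench mat, 150 x 210 x 3 mm (x, y, z), fixed; origin under its centre. The spanner starts on it and is to end on it. It lies either right or left of the stand, the notebook on the other side
- media_bottle: glass bottle with screw cap, 71 mm wide, 132 mm tall, origin under its centre; leave it
- beaker: glass beaker, 64 mm wide, 78 mm tall, origin under its centre; leave it
- notebook: notebook, 210 x 152 x 13 mm, origin under its centre; leave it

How it is judged (in metres and radians):
On the way, in this order (a step that is already met when the one before it is completed fails the run):
1. both pins of the spanner sit at least 6 mm deep in holes of the ring, the ring not yet locked (z of each of pin_a, pin_b in the frame of ring_face below -0.006 m and distance between pin_a and ring_face between 0.032 and 0.041 m and distance between pin_b and ring_face between 0.032 and 0.041 m and value of joint lock_ring below 0.9 rad), for 0.1 s.
2. the ring is turned against its stop with both pins still in its holes (value of joint lock_ring above 1 rad and z of each of pin_a, pin_b in the frame of ring_face below -0.004 m and distance between pin_a and ring_face between 0.032 and 0.041 m and distance between pin_b and ring_face between 0.032 and 0.041 m), for 0.1 s.
3. the spanner lies flat on the mat, pins down, let go, the ring still locked (value of joint lock_ring above 1 rad and height (world z) of spanner below 0.01 m and angle between spanner's own z axis and vertical below 0.08 rad and x of spanner in the frame of mat between -0.075 and 0.075 m and y of spanner in the frame of mat between -0.105 and 0.105 m and contact force between the fingers and spanner below 0.1 N and linear speed of spanner below 0.03 m/s and x of spanner_grip in the frame of mat between -0.075 and 0.075 m and y of spanner_grip in the frame of mat between -0.105 and 0.105 m), for 0.1 s.
At the end, for the whole second after the job is handed in: The ring is within 0.05 rad of its stop, the key within 0.12 rad of fully open, the spanner lies flat (within 0.08 rad, pins down) and still with head and grip on the mat, and bottle, beaker and notebook are within 25 mm of where they stood (value of joint lock_ring above 1 rad and value of joint stopcock_key above 1.45 rad and height (world z) of spanner below 0.01 m and angle between spanner's own z axis and vertical below 0.08 rad and x of spanner in the frame of mat between -0.075 and 0.075 m and y of spanner in the frame of mat between -0.105 and 0.105 m and linear speed of spanner below 0.02 m/s and distance of each of media_bottle, beaker, notebook from where it was at the start of the episode below 0.025 m and x of spanner_grip in the frame of mat between -0.075 and 0.075 m and y of spanner_grip in the frame of mat between -0.105 and 0.105 m); the robot touches nothing.
It fails at once if the gripper touches the retaining ring itself (contact force between the fingers and lock_ring above 1 N).
It fails at once if the stopcock is opened before the ring is locked (value of joint stopcock_key above 0.9 rad and value of joint lock_ring below 1 rad).
It fails at once if the spanner is dropped: it moves faster than 0.5 m/s while not held (contact force between the fingers and spanner below 0.1 N and linear speed of spanner above 0.5 m/s).
It fails at once if the bottle, beaker or notebook is shifted by more than 25 mm (distance of any of media_bottle, beaker, notebook from where it was at the start of the episode above 0.025 m).
It also fails if it takes over 69 s, if anything falls off the work surface, if the arm or the gripper's body presses on something with over 40 N, if the wrist force passes 120 N, or if a joint passes its speed limit or range.

## Working session

There is one attempt and no reset: what is moved stays moved. The work goes in short steps, Python scripts to look and compute and a shell command to move; the robot and the scene stay as the last step left them, time stands still between calls to the robot, and variables do not carry over. Pictures are saved under pics/ and viewed, at most 10 in all, crops included, and the job is handed in when it is done.

```bash
mkdir -p pics
cat > h.py <<'E'
import numpy as np, cv2
from rig import ctrl
def save(p,n): cv2.imwrite('pics/'+n,p['color'][:,:,::-1])
E
python3 - <<'E'
from h import *
o=ctrl.get_obs(); print(o['t'],o['tool_pos'],o['ee_rot'],o['grip_width'])
ims=[]
for c in ['scene','side']:
    p=ctrl.snapshot(c); save(p,c+'0.png'); print(c,p['fx'],p['cx'],p['cy'],p['eye'],p['rotation'])
    for n in ['spanner','ring_face','stopcock_key','stand','mat','media_bottle','beaker','notebook']:
        for d in ctrl.search_frame(p,n)[:2]: print(n,round(d['conf'],2),np.round(d['bbox']))
E
```

```text
0.0 [ 0.14073811 -0.53165699  0.40406366] [[ 9.66700908e-01  2.55908793e-01 -2.10614859e-04]
 [ 2.55908862e-01 -9.66700204e-01  1.17021709e-03]
 [ 9.58674148e-05 -1.18514813e-03 -9.99999293e-01]] 0.9998873501039418
scene 484.88074946995704 320.2339371675786 236.66289375223406 [-0.07979862  0.96594335  0.77558619] [[-0.86142817 -0.25274239  0.44052558]
 [-0.50785871  0.42083336 -0.75165073]
 [ 0.00458615 -0.87121787 -0.49087513]]
spanner 0.87 [173. 308. 249. 342.]
ring_face 0.59 [267. 228. 359. 308.]
ring_face 0.57 [283. 230. 318. 262.]
stopcock_key 0.65 [309. 226. 326. 243.]
stand 0.67 [265. 228. 358. 306.]
mat 0.71 [163. 305. 267. 367.]
mat 0.23 [217. 232. 246. 283.]
media_bottle 0.63 [216. 234. 247. 281.]
media_bottle 0.28 [170. 309. 251. 347.]
beaker 0.87 [320. 209. 340. 236.]
beaker 0.66 [170. 306. 250. 345.]
notebook 0.76 [346. 220. 410. 257.]
side 458.02970535565345 321.0049970491468 244.04850659273333 [0.17958677 0.96391957 0.68771364] [[-0.94782397 -0.12877151  0.29162927]
 [-0.31775769  0.45531986 -0.83169338]
 [-0.02568618 -0.88096636 -0.47248121]]
spanner 0.79 [196. 334. 284. 386.]
ring_face 0.97 [299. 242. 333. 268.]
stopcock_key 0.78 [316. 234. 336. 248.]
stopcock_key 0.58 [197. 333. 283. 384.]
stand 0.71 [280. 233. 369. 321.]
mat 0.8 [186. 332. 303. 412.]
media_bottle 0.68 [222. 256. 253. 312.]
media_bottle 0.3 [317. 236. 338. 250.]
beaker 0.83 [316. 218. 337. 242.]
notebook 0.71 [342. 224. 410. 262.]
```

Run:
```python
import cv2,numpy as np
a=cv2.imread('pics/scene0.png')[195:375,155:425]; b=cv2.imread('pics/side0.png')[205:420,175:425]
cv2.imwrite('pics/s1.png',cv2.resize(a,None,fx=2.96,fy=2.96,interpolation=2))
cv2.imwrite('pics/s2.png',cv2.resize(b,None,fx=2.75,fy=2.75,interpolation=2))
```

```text
(no output)
```

View pics/s1.png

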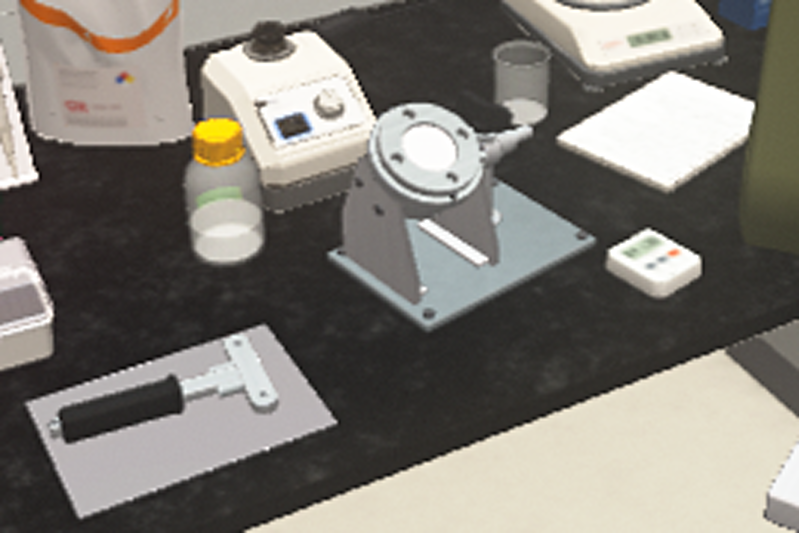

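View pics/s2.png

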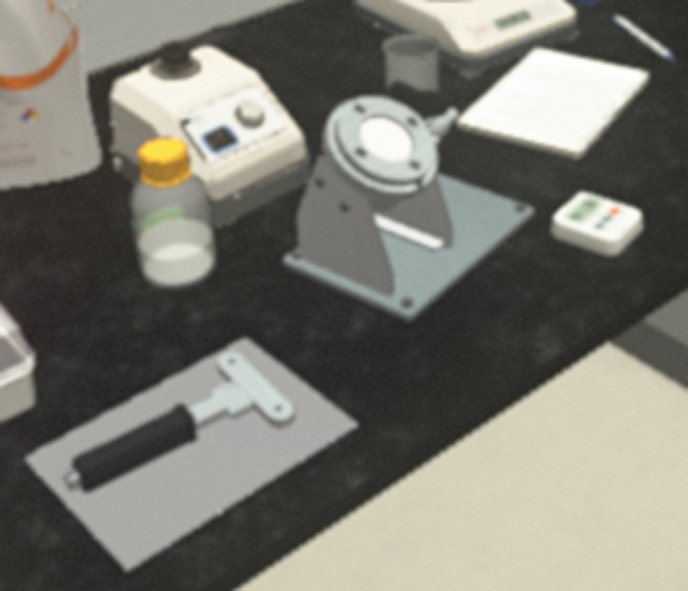

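```bash
cat > fit.py <<'E'
from h import *
from scipy.optimize import least_squares
def cal():
    c={}
    c['scene']=dict(f=484.88074946995704,cx=320.2339371675786,cy=236.66289375223406,e=np.array([-0.07979862,0.96594335,0.77558619]),R=np.array([[-0.86142817,-0.25274239,0.44052558],[-0.50785871,0.42083336,-0.75165073],[0.00458615,-0.87121787,-0.49087513]]))
    c['side']=dict(f=458.02970535565345,cx=321.0049970491468,cy=244.04850659273333,e=np.array([0.17958677,0.96391957,0.68771364]),R=np.array([[-0.94782397,-0.12877151,0.29162927],[-0.31775769,0.45531986,-0.83169338],[-0.02568618,-0.88096636,-0.47248121]]))
    return c
C=cal()
def proj(c,P):
    q=(np.asarray(P)-c['e'])@c['R']; return np.stack([c['f']*q[:,0]/q[:,2]+c['cx'],c['f']*q[:,1]/q[:,2]+c['cy']],1)
def place(v,L,z0=0):
    a=v[2];R=np.array([[np.cos(a),-np.sin(a),0],[np.sin(a),np.cos(a),0],[0,0,1]])
    return np.asarray(L)/1000@R.T+[v[0],v[1],z0]
def fit(obs,v0,z0=0):
    # obs: list (cam, localmm, pix)
    def r(v): return np.concatenate([(proj(C[c],place(v,[l],z0))[0]-p) for c,l,p in obs])
    s=least_squares(r,v0,loss='soft_l1'); print('res',np.round(r(s.x).reshape(-1,2),1).tolist()); return s.x
def S1(x,y): return np.array([x,y])/2.96+[155,195]-.33
def S2(x,y): return np.array([x,y])/2.75+[175,205]-.32
E
python3 - <<'E'
from fit import *
st=[('scene',[75,105,10],S1(330,255)),('scene',[-75,105,10],S1(430,325)),('scene',[-75,-105,10],S1(595,239)),('scene',[-10,45,140],S1(430,149)),
('side',[75,105,10],S2(285,260)),('side',[-75,105,10],S2(410,317)),('side',[-75,-105,10],S2(533,210)),('side',[-10,45,140],S2(386,140))]
v=fit(st,[.5,-.1,0]); print('stand',v[:2],np.degrees(v[2]))
print(place(v,[[-10,45,140],[20,-43,131]]))
for z in [0.003]:
  sp=[('scene',[0,-36,19],S1(237,345)),('scene',[0,36,19],S1(263,400)),('scene',[60,0,20],S1(181,389)),('scene',[154,0,13],S1(62,425)),
  ('side',[0,-36,19],S2(234,362)),('side',[0,36,19],S2(284,411)),('side',[60,0,20],S2(188,418)),('side',[154,0,13],S2(80,475))]
  for a0 in [1.5,0,3]:
    v=fit(sp,[.4,.35,a0],z); print('spanner',v[:2],np.degrees(v[2]),place(v,[[85,0,13]],z))
m=[('scene',[75,-105,3],S1(265,325)),('scene',[-75,-105,3],S1(335,423)),('scene',[-75,105,3],S1(82,517)),('scene',[75,105,3],S1(28,405)),
('side',[75,-105,3],S2(247,338)),('side',[-75,-105,3],S2(358,425)),('side',[-75,105,3],S2(128,570)),('side',[75,105,3],S2(27,460))]
v=fit(m,[.4,.35,0]); print('mat',v[:2],np.degrees(v[2]))
for n,x,y,X,Y in [('bottle',225,245,176,268),('beaker',522,112,412,80)]:
  v=fit([('scene',[0,0,0],S1(x,y)),('side',[0,0,0],S2(X,Y))],[.5,0,0]); print(n,v)
E
```

```text
res [[-1.5, 0.1], [-0.5, 1.4], [1.0, -0.0], [0.4, -0.3], [-1.9, 0.3], [0.1, -0.2], [0.5, -0.9], [0.3, -0.8]]
stand [0.50929471 0.00987777] -17.487018020536624
[[ 0.5132789   0.05580299  0.14      ]
 [ 0.51544936 -0.03714478  0.131     ]]
res [[1.5, 0.4], [0.7, -0.6], [-0.3, 0.1], [-0.1, 0.8], [0.4, 0.1], [-1.4, -0.3], [0.4, -0.7], [-1.6, 0.5]]
spanner [0.55351107 0.26687116] 54.072079290388835 [[0.60338627 0.3357004  0.016     ]]
res [[1.5, 0.4], [0.7, -0.6], [-0.3, 0.1], [-0.1, 0.8], [0.4, 0.1], [-1.4, -0.3], [0.4, -0.7], [-1.6, 0.5]]
spanner [0.55351107 0.26687116] 54.072079903184296 [[0.60338627 0.3357004  0.016     ]]
res [[1.5, 0.4], [0.7, -0.6], [-0.3, 0.1], [-0.1, 0.8], [0.4, 0.1], [-1.4, -0.3], [0.4, -0.7], [-1.6, 0.5]]
spanner [0.55351107 0.26687116] 54.07207936702319 [[0.60338627 0.3357004  0.016     ]]
res [[0.7, -0.2], [1.9, 0.2], [-0.3, 1.2], [-0.4, -0.4], [-0.4, -0.3], [0.4, -0.5], [-0.0, 0.4], [-1.2, -0.5]]
mat [0.58480611 0.32025398] -28.95921948143285
res [[0.7, 0.6], [-0.7, -0.3]]
bottle [0.71061797 0.1127383  0.        ]
res [[0.6, -1.3], [-0.4, 6.6]]
beaker [ 0.602531   -0.27311553  0.        ]
```

```bash
cat >> h.py <<'E'
from scipy.spatial.transform import Rotation as Ro
def go(p,R):
    o=ctrl.get_obs(); T=o['ee_rot']
    print('shift mm',np.round(T.T@(np.asarray(p)-o['tool_pos'])*1000,1),'turn',np.round(Ro.from_matrix(T.T@R).as_rotvec(degrees=True),2))
def Rz(a): return Ro.from_euler('z',a,degrees=True).as_matrix()
def ringR(yaw): return Rz(yaw)@Ro.from_euler('y',-30,degrees=True).as_matrix() # x upslope, z face normal
def toolR(spR): # grasp A: x along handle, z opposite
    return np.stack([spR[:,0],-spR[:,1],-spR[:,2]],1)
E
python3 - <<'E'
from fit import *
v=[.5093,.0099,np.radians(-17.5)]; rc=place(v,[[-10,45,140]])[0]; R=ringR(-17.5)
for nm,S,pts in [('scene',S1,[(408,113),(462,133),(453,178),(398,157)]),('side',S2,[(356,112),(415,124),(412,172),(350,160)])]:
    for h in pts:
        c=C[nm];u=S(*h);d=c['R']@np.array([(u[0]-c['cx'])/c['f'],(u[1]-c['cy'])/c['f'],1]);n=R[:,2]
        P=c['e']+d*((rc-c['e'])@n)/(d@n);q=R.T@(P-rc)*1000; print(nm,np.round(q,1),np.hypot(*q[:2]).round(1),np.degrees(np.arctan2(q[1],q[0])).round())
go(rc+.32*R[:,2],toolR(R@Rz(90)))
E
```

```text
scene [39.8 -2.5 -0. ] 39.9 -4.0
scene [  1.4 -36.9   0. ] 36.9 -88.0
scene [-34.1   0.3   0. ] 34.1 179.0
scene [ 4.8 33.8  0. ] 34.1 82.0
side [36.   3.1 -0. ] 36.1 5.0
side [ -4.3 -37.3   0. ] 37.6 -97.0
side [-38.6   9.4  -0. ] 39.7 166.0
side [ 2.4 50.  -0. ] 50.0 87.0
shift mm [ 375.3 -558.2  -12.5] turn [-27.4   15.09 -56.3 ]
```

```bash
python3 -m crank '[[94,375,-558,-12,-27.4,15.1,-56.3],[94,375,-558,-12,-27.4,15.1,-56.3],[94,375,-558,-12,-27.4,15.1,-56.3],[94,375,-558,-12,-27.4,15.1,-56.3],[94,375,-558,-12,-27.4,15.1,-56.3],[94,375,-558,-12,-27.4,15.1,-56.3],[94,375,-558,-12,-27.4,15.1,-56.3],[94,375,-558,-12,-27.4,15.1,-56.3],[94,375,-558,-12,-27.4,15.1,-56.3],[94,375,-558,-12,-27.4,15.1,-56.3],[94,375,-558,-12,-27.4,15.1,-56.3],[94,375,-558,-12,-27.4,15.1,-56.3]]'
python3 - <<'E'
from h import *
v=[.5093,.0099]; rc=np.array([.5133,.0558,.14]); R=ringR(-17.5)
go(rc+.32*R[:,2],toolR(R@Rz(90)))
E
```

```text
t: 1.9
tool_pos: [0.2995, -0.0725, 0.4137]
ee_rot: [[0.301, 0.825, 0.478], [0.954, -0.26, -0.151], [0.0, 0.501, -0.865]]
contact_force: [0.5, -1.3, 0.1]
grip_width: 0.999
grip_force: 0.0
shift mm [186.7   6.3  -0.2] turn [ 0.09 -0.01 -0.02]
```

```bash
python3 -m crank '[[94,187,6,0,0,0,0],[94,187,6,0,0,0,0],[94,187,6,0,0,0,0],[94,187,6,0,0,0,0],[94,187,6,0,0,0,0],[94,187,6,0,0,0,0],[94,187,6,0,0,0,0]]'
python3 - <<'E'
from h import *
o=ctrl.get_obs(); print(o['qpos'])
p=ctrl.snapshot('wrist'); save(p,'w1.png'); np.save('w1.npy',dict(f=p['fx'],fy=p['fy'],cx=p['cx'],cy=p['cy'],e=p['eye'],R=p['rotation']),allow_pickle=True)
print(p['fx'],p['fy'],p['cx'],p['cy'],p['eye'],p['rotation'])
E
```

```text
t: 2.48
tool_pos: [0.361, 0.1037, 0.416]
ee_rot: [[0.297, 0.828, 0.476], [0.955, -0.258, -0.148], [-0.0, 0.498, -0.867]]
contact_force: [0.5, -0.9, 0.2]
grip_width: 1.001
grip_force: 0.0
[ 13.1961195  -10.21074529 115.95173269 -19.42010232  49.58276263
  39.91062934]
371.64829954431775 371.64829954431775 322.3969313366215 232.4562775661015 [0.38991437 0.16448664 0.39757113] [[ 0.82791231 -0.39781408  0.39535448]
 [-0.25697706 -0.89562715 -0.36306308]
 [ 0.49852181  0.19898735 -0.84372984]]
```

View pics/w1.png

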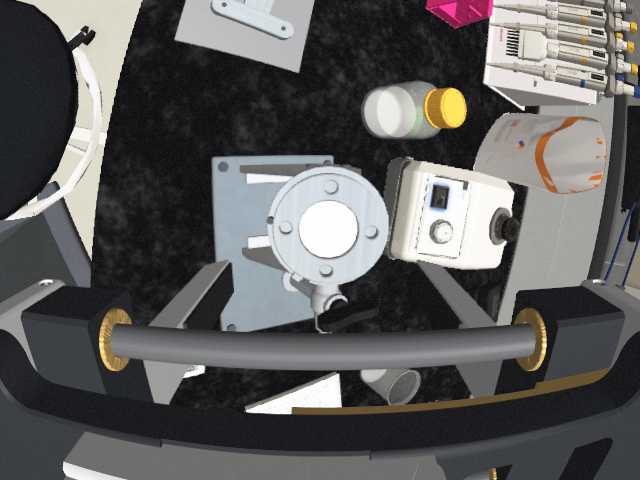

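```bash
cat > wr.py <<'E'
from fit import *
def load(n): return np.load(n,allow_pickle=True).item()
def ray(c,u):
    d=(np.asarray(u,float)-[c['cx'],c['cy']])/c['f']; r=np.hypot(*d); s=np.sin(r)/r if r>1e-9 else 1
    return c['R']@np.array([d[0]*s,d[1]*s,np.cos(r)])
def wproj(c,P):
    q=(np.atleast_2d(P)-c['e'])@c['R']; rho=np.hypot(q[:,0],q[:,1]); t=np.arctan2(rho,q[:,2])
    return np.stack([c['cx']+c['f']*t*q[:,0]/rho,c['cy']+c['f']*t*q[:,1]/rho],1)
def sray(c,u): return c['R']@np.array([(u[0]-c['cx'])/c['f'],(u[1]-c['cy'])/c['f'],1])
def onplane(e,d,p,n): return e+d*((p-e)@n)/(d@n)
def tri(e1,d1,e2,d2):
    A=np.stack([d1,-d2],1); s=np.linalg.lstsq(A,e2-e1,rcond=None)[0]; a,b=e1+s[0]*d1,e2+s[1]*d2; return (a+b)/2,np.linalg.norm(a-b)
E
python3 - <<'E'
from wr import *
w=load('w1.npy'); im=cv2.imread('pics/w1.png'); g=cv2.cvtColor(im,6)
cr=cv2.resize(g[155:300,255:405],None,fx=5,fy=5,interpolation=2); cv2.imwrite('pics/c1.png',cr)
m=(g>245).astype(np.uint8); n,l,s,ce=cv2.connectedComponentsWithStats(m); k=l[229,329]; print('window',ce[k],s[k])
H=[]
for h in [(331,187),(371,232),(326,271),(285,227)]:
    p=g[h[1]-9:h[1]+10,h[0]-9:h[0]+10].astype(float); 
    wgt=np.clip(np.median(p)-12-p,0,None); yy,xx=np.mgrid[-9:10,-9:10]; wgt[np.hypot(xx,yy)>9]=0
    H.append((h[0]+(wgt*xx).sum()/wgt.sum(),h[1]+(wgt*yy).sum()/wgt.sum()))
print(np.round(H,1))
C_=C['scene']
for a,b in [((270,45),(507,236))]: print('knob',tri(C_['e'],sray(C_,S1(*a)),w['e'],ray(w,b)))
for u in [(272,208),(372,183)]: print('mixer base',onplane(C_['e'],sray(C_,S1(*u)),np.zeros(3),np.array([0,0,1.])))
R=ringR(-17.5);rc=np.array([.5133,.0558,.14])
Q=np.array([[36,0,0],[0,36,0],[-36,0,0],[0,-36,0]])/1000
# order of pixels: find match
print(wproj(w,rc+Q@R.T).round(1), wproj(w,rc).round(1))
E
```

```text
window [327.93486894 228.51548848] [ 300  201   57   56 2518]
[[333.3 189.8]
 [373.4 234.9]
 [326.8 273.7]
 [285.3 231.1]]
knob (array([ 0.81454721, -0.09493534,  0.10416112]), np.float64(0.0075701285446465975))
mixer base [0.71622236 0.03654201 0.        ]
mixer base [ 0.65776263 -0.05366793  0.        ]
[[368.  229. ]
 [324.7 185.2]
 [280.8 228.6]
 [324.2 270.3]] [[324.4 228.8]]
```

View pics/c1.png

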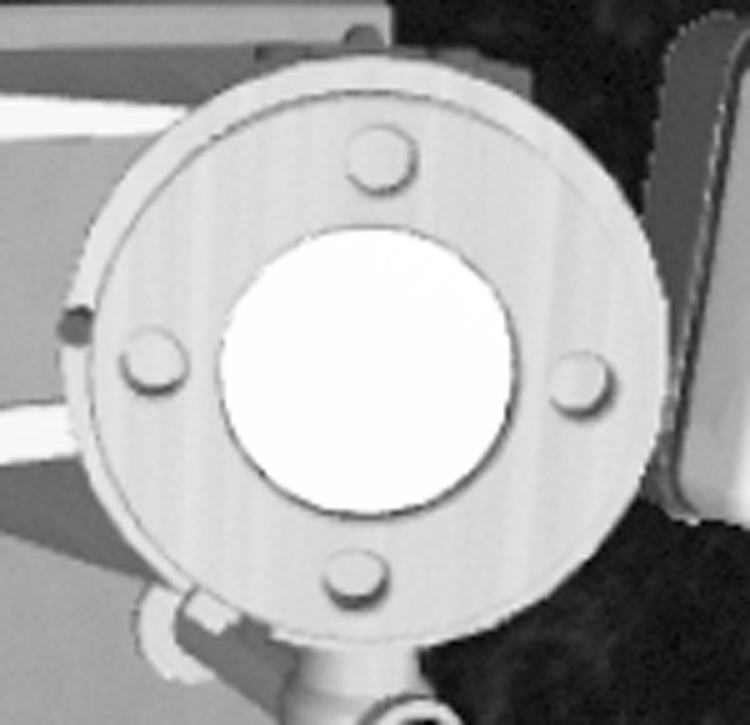

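Run:
```python
from wr import *
w=load('w1.npy')
px=np.array([(582,386),(381.5,160),(154,361),(357,580)])/5+[255,155]-.4
Q=np.array([[36,0,0],[0,36,0],[-36,0,0],[0,-36,0]])/1000
def f(v,z=None,yaw=-17.5):
    c=np.array([v[0],v[1],v[3] if z is None else z]); return (wproj(w,c+(Q@Rz(v[2]).T)@ringR(yaw).T)-px).ravel()
for kw in [dict(),dict(z=.14),dict(z=.14,yaw=-19),dict(z=.14,yaw=-16)]:
    s=least_squares(f,[.513,.056,0,.14],kwargs=kw); print(kw,s.x.round(4),np.round(s.fun,1))
# spanner head visible pins: wrist (221,8),(286,30)
for u,l in [((221,8),[0,-36,22]),((286,30),[0,36,22])]:
    print(onplane(w['e'],ray(w,u),np.array([0,0,.022]),np.array([0,0,1.])), place([.5535,.2669,np.radians(54.07)],[l]))
```

```text
{} [ 0.5175  0.0529 -3.0031  0.1381] [ 0.1  0.1  0.1 -0.1 -0.1  0.3 -0.2 -0.3]
{'z': 0.14} [ 0.5166  0.0537 -3.0027  0.14  ] [ 0.5  0.1  0.1 -0.4 -0.3  0.3 -0.2  0. ]
{'z': 0.14, 'yaw': -19} [ 0.5166  0.0537 -1.7104  0.14  ] [ 0.5  0.1  0.1 -0.5 -0.3  0.3 -0.2  0.2]
{'z': 0.14, 'yaw': -16} [ 0.5166  0.0537 -4.297   0.14  ] [ 0.5  0.1  0.1 -0.3 -0.4  0.3 -0.2 -0.1]
[0.52509732 0.2813855  0.022     ] [[0.58265044 0.24577533 0.022     ]]
[0.59138727 0.24176337 0.022     ] [[0.52434956 0.28802467 0.022     ]]
```

Run:
```python
from wr import *
w=load('w1.npy')
P=[onplane(w['e'],ray(w,u),np.array([0,0,.01]),np.array([0,0,1.])) for u in [(213,157),(222.5,331),(332,155.5)]]
print(np.round(P,4)); d=P[0]-P[1]; print(np.linalg.norm(d),np.degrees(np.arctan2(-d[0],d[1]))); d=P[2]-P[0];print(np.degrees(np.arctan2(d[1],d[0])))
s=Rz(56); T=toolR(s); g=np.array([.5535,.2669,.003])+s@[.05,0,.013]
go(g+[0,0,.18+.14],T)
```

```text
[[ 0.4739  0.1294  0.01  ]
 [ 0.4111 -0.0608  0.01  ]
 [ 0.6123  0.0838  0.01  ]]
0.2002748258517701 -18.260076234649308
-18.23433672984731
shift mm [262.4  89.3 143.6] turn [29.69 -4.31 16.21]
```

```bash
python3 -m crank '[[94,262,89,144,29.7,-4.3,16.2],[94,262,89,144,29.7,-4.3,16.2],[94,262,89,144,29.7,-4.3,16.2],[94,262,89,144,29.7,-4.3,16.2],[94,262,89,144,29.7,-4.3,16.2],[94,262,89,144,29.7,-4.3,16.2],[94,262,89,144,29.7,-4.3,16.2],[94,262,89,144,29.7,-4.3,16.2],[94,262,89,144,29.7,-4.3,16.2],[94,262,89,144,29.7,-4.3,16.2]]'
python3 - <<'E'
from h import *
o=ctrl.get_obs(); print(o['qpos'])
p=ctrl.snapshot('wrist'); save(p,'w2.png'); np.save('w2.npy',dict(f=p['fx'],fy=p['fy'],cx=p['cx'],cy=p['cy'],e=p['eye'],R=p['rotation']),allow_pickle=True)
E
```

```text
t: 3.37
tool_pos: [0.5825, 0.3059, 0.3352]
ee_rot: [[0.562, 0.827, -0.001], [0.827, -0.562, 0.0], [-0.0, -0.001, -1.0]]
contact_force: [-0.0, -0.0, 1.2]
grip_width: 1.001
grip_force: 0.0
[2.45112002e+01 3.42896159e+01 7.20370532e+01 2.57890797e-02
 7.36993000e+01 5.86676018e+01]
```

View pics/w2.png

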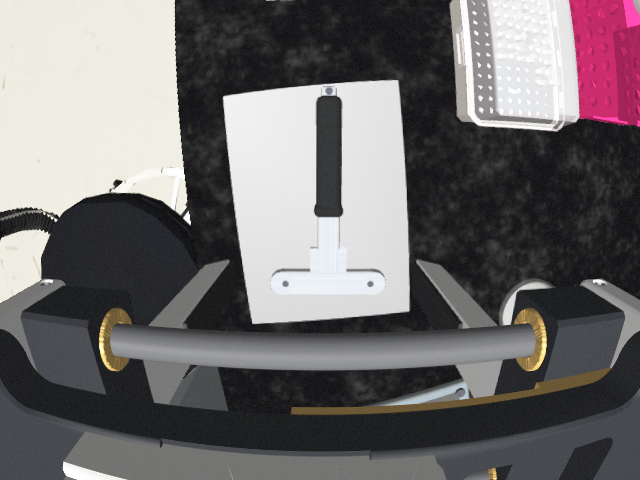

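Run:
```python
from wr import *
w=load('w2.npy')
def fw(L,px,v0,z):
    s=least_squares(lambda v:(wproj(w,place(v,L,z))-px).ravel(),v0); print(s.x[:2].round(4),np.degrees(s.x[2]).round(2),np.round(s.fun.reshape(-1,2),1).tolist()); return s.x
print(wproj(w,place([.5535,.2669,np.radians(56)],[[0,36,19],[0,-36,19]],.003)))
v=fw([[0,36,19],[0,-36,19],[60,0,26],[154,0,26]],np.array([(285,283.5),(370,284),(328.5,216),(329,97)]),[.55,.27,.98],.003)
m=fw([[-75,105,3],[75,105,3],[75,-105,3],[-75,-105,3]],np.array([(224,96),(398,80),(410,312),(252,324)]),[.585,.32,-.5],0)
s=Rz(np.degrees(v[2])); T=toolR(s); g=np.array([v[0],v[1],.003])+s@[.085,0,.022]
print(g); go(g+[0,0,.18],T)
c,S_=np.cos(m[2]),np.sin(m[2]); d=v[:2]-m[:2]; print('in mat',c*d[0]+S_*d[1],-S_*d[0]+c*d[1])
```

```text
[[278.05856107 285.8176371 ]
 [363.18923323 285.70546565]]
[0.5589 0.2644] 55.61 [[-0.1, 1.1], [0.1, 0.9], [-0.1, 0.3], [0.1, -2.0]]
[0.5891 0.3186] -29.24 [[-1.7, -0.6], [1.6, -0.6], [0.3, 0.5], [-0.2, 1.0]]
[0.60689715 0.33450317 0.025     ]
shift mm [ 37.7   4.4 131.1] turn [ 0.   -0.03  0.22]
in mat 0.0001521049471884181 -0.06211279914448616
```

```bash
python3 -m crank '[[94,38,4.4,60,0,0,0],[94,38,4.4,110,0,0,0],[94,38,4.4,131,0,0,0],[94,38,4.4,131,0,0,0],[94,38,4.4,131,0,0,0],[0,38,4.4,131,0,0,0],[0,38,4.4,131,0,0,0],[0,38,4.4,131,0,0,0],[0,38,4.4,131,0,0,0],[0,38,4.4,131,0,0,0],[0,38,4.4,131,0,0,0],[0,38,4.4,131,0,0,0]]' 55
```

```text
t: 4.42
tool_pos: [0.6068, 0.3365, 0.2051]
ee_rot: [[0.56, 0.828, 0.001], [0.828, -0.56, 0.0], [0.001, 0.0, -1.0]]
contact_force: [-0.3, -0.4, 0.5]
grip_width: 0.54
grip_force: 0.0
```

```bash
python3 -m crank '[[0,0,0,0,0,0,0],[0,0,0,0,0,0,0],[0,0,0,0,0,0,0],[0,0,0,0,0,0,0],[0,0,0,0,0,0,0],[0,0,0,0,0,0,0],[0,0,0,0,0,0,0],[0,0,0,0,0,0,0]]' 55; python3 -c "
from h import *
print(ctrl.get_obs()['qpos'])"
```

```text
t: 5.08
tool_pos: [0.6069, 0.3365, 0.2049]
ee_rot: [[0.56, 0.828, 0.001], [0.828, -0.56, 0.0], [0.001, 0.0, -1.0]]
contact_force: [0.4, -0.0, 0.0]
grip_width: 0.209
grip_force: 55.0
[2.59828717e+01 4.68947049e+01 6.93755846e+01 1.86560208e-03
 6.36849791e+01 6.00633594e+01]
```

```bash
python3 -m crank '[[0,0,0,-30,0,0,0],[0,0,0,-70,0,0,0],[0,0,0,-110,0,0,0],[0,0,0,-130,0,0,0],[0,0,0,-130,0,0,0],[0,0,0,-130,0,0,0]]'
cat >> wr.py <<'E'
def shot(n):
    p=ctrl.snapshot('wrist'); save(p,n+'.png'); w=dict(f=p['fx'],fy=p['fy'],cx=p['cx'],cy=p['cy'],e=p['eye'],R=p['rotation']); np.save(n+'.npy',w,allow_pickle=True)
    cv2.imwrite('pics/'+n+'.png',p['color'][:,:,::-1]); o=ctrl.get_obs(); np.save(n+'o.npy',dict(p=o['tool_pos'],R=o['ee_rot']),allow_pickle=True); return w,o
RC=np.array([.5166,.0537,.14]); YAW=-18.2; HA=-2.4
SPT=np.array([-.0866,.0011,.2019]) # spanner origin in tool
def ringgoal(dz,th=90+HA,off=(0,0)):  # spanner origin dz above face, in ring; tool pose
    R=ringR(YAW); S=R@Rz(th); T=toolR(S); return RC+R@np.array([off[0],off[1],dz])-T@SPT,T
E
python3 - <<'E'
from wr import *
w,o=shot('w3')
im=cv2.imread('pics/w3.png')[80:345,210:450]; cv2.imwrite('pics/c3.png',cv2.resize(im,None,fx=2.2,fy=2.2,interpolation=2))
print(o['tool_pos'],o['contact_force'],o['torque']); go(*ringgoal(.045))
E
```

```text
t: 5.58
tool_pos: [0.6066, 0.3365, 0.3352]
ee_rot: [[0.56, 0.828, 0.002], [0.828, -0.56, 0.001], [0.002, 0.001, -1.0]]
contact_force: [-0.4, -0.6, -3.2]
grip_width: 0.21
grip_force: 55.0
[0.60656373 0.33638511 0.33334607] [ 1.28668195 -0.13697669 -3.06655975] [ 0.04724183 -0.06808294  0.02851795]
shift mm [-234.5  -56.5  -21.5] turn [-29.73   4.83 -13.15]
```

View pics/c3.png

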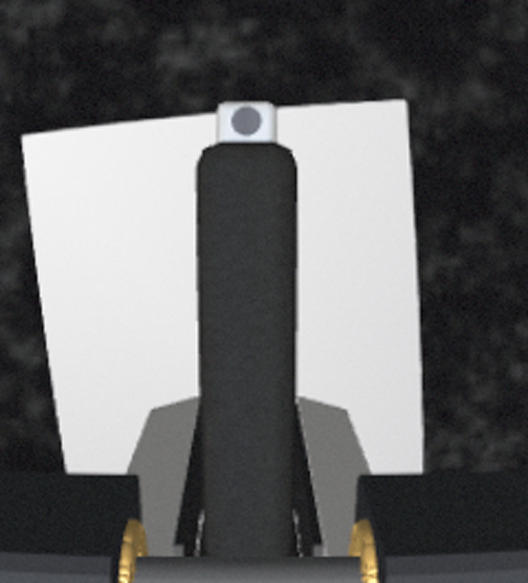

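```bash
sed -i 's/SPT=np.array(\[-.0866,.0011/SPT=np.array([-.0866,.0/' wr.py
python3 - <<'E'
from wr import *
w=load('w3.npy'); o=np.load('w3o.npy',allow_pickle=True).item()
print(wproj(w,o['p']+o['R']@(SPT+[.154,0,-.026])), wproj(w,o['p']+o['R']@(SPT+[.161,0,-.018])))
go(*ringgoal(.11)); go(*ringgoal(.03))
E
```

```text
[[323.00352642 145.92041127]] [[322.95819709 130.23672268]]
shift mm [-243.2  -86.8  -78.3] turn [-29.73   4.83 -13.15]
shift mm [-232.2  -48.3   -9. ] turn [-29.73   4.83 -13.15]
```

```bash
python3 -m crank '[[0,0,0,-40,0,0,0],[0,-40,-10,-75,-6,1,-2.5],[0,-80,-30,-78,-12,2,-5],[0,-120,-45,-78,-18,3,-8],[0,-160,-60,-78,-24,4,-10],[0,-200,-75,-78,-29.7,4.8,-13],[0,-243,-87,-78,-29.73,4.83,-13.15],[0,-243,-87,-78,-29.73,4.83,-13.15],[0,-243,-87,-78,-29.73,4.83,-13.15],[0,-243,-87,-78,-29.73,4.83,-13.15]]'
python3 - <<'E'
from wr import *
print(ctrl.get_obs()['qpos'].round(1)); go(*ringgoal(.02))
E
```

```text
t: 6.47
tool_pos: [0.3982, 0.1836, 0.4117]
ee_rot: [[0.347, 0.809, 0.475], [0.938, -0.311, -0.156], [0.021, 0.499, -0.866]]
contact_force: [0.8, -0.9, -2.3]
grip_width: 0.209
grip_force: 55.0
[ 23.1  -0.5 107.8 -24.7  52.   55.5]
shift mm [ 0.1  0.4 90. ] turn [-0.   -0.02 -0.03]
```

```bash
python3 -m crank '[[0,0,0.4,40,0,0,0],[0,0,0.4,75,0,0,0],[0,0,0.4,95,0,0,0],[0,0,0.4,95,0,0,0],[0,0,0.4,95,0,0,0]]'
python3 - <<'E'
from wr import *
ims=[]
for c,(x,y) in [('scene',(275,215)),('side',(275,220))]:
    p=ctrl.snapshot(c); ims.append(cv2.resize(p['color'][y:y+75,x:x+75,::-1],None,fx=5.3,fy=5.3,interpolation=2))
cv2.imwrite('pics/i1.png',np.hstack(ims))
o=ctrl.get_obs(); T=o['ee_rot']; so=o['tool_pos']+T@SPT; print(so,(ringR(YAW).T@(so-RC)*1000).round(1)); go(*ringgoal(.0))
for c,k in [('scene',(275,215)),('side',(275,220))]:
    P=np.array([so+T@[0,s*.036,z] for s in (-1,1) for z in (0,-.019)]); print(c,((proj(C[c],P)-k+.5)*5.3).round())
    P=np.array([RC+ringR(YAW)@Rz(HA)@q for q in np.array([[36,0,0],[0,36,0],[-36,0,0],[0,-36,0]])/1000]); print(((proj(C[c],P)-k+.5)*5.3).round())
E
```

```text
t: 6.88
tool_pos: [0.4447, 0.1693, 0.3292]
ee_rot: [[0.347, 0.81, 0.473], [0.938, -0.31, -0.157], [0.02, 0.498, -0.867]]
contact_force: [-0.7, 0.5, -1.7]
grip_width: 0.207
grip_force: 55.0
[0.51056186 0.05698103 0.15466996] [ 1.5  1.2 16.1]
shift mm [-1.  -1.2 16.2] turn [ 0.1  -0.1  -0.04]
scene [[179. 194.]
 [192. 173.]
 [102.  80.]
 [113.  57.]]
[[ 96. 100.]
 [ 74. 179.]
 [172. 214.]
 [191. 135.]]
side [[275. 216.]
 [291. 190.]
 [167. 107.]
 [182.  80.]]
[[159. 130.]
 [160. 214.]
 [265. 239.]
 [260. 155.]]
```

View pics/i1.png

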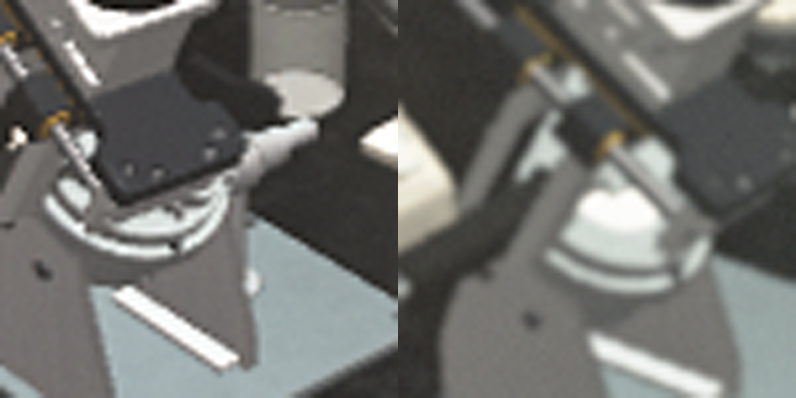

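```bash
python3 -m crank '[[0,-1,-1.2,8,0,0,0],[0,-1,-1.2,12,0,0,0],[0,-1,-1.2,12,0,0,0],[0,-1,-1.2,12,0,0,0]]'
python3 - <<'E'
from wr import *
o=ctrl.get_obs(); T=o['ee_rot'];so=o['tool_pos']+T@SPT; print((ringR(YAW).T@(so-RC)*1000).round(1),(T.T@o['contact_force']).round(1)); go(*ringgoal(.0))
E
```

```text
t: 7.32
tool_pos: [0.4485, 0.1666, 0.3198]
ee_rot: [[0.347, 0.808, 0.477], [0.938, -0.311, -0.155], [0.022, 0.501, -0.865]]
contact_force: [0.2, 0.8, -2.8]
grip_width: 0.209
grip_force: 55.0
[-0.1 -0.3  3.7] [ 0.8 -1.5  2.4]
shift mm [0.6 0.3 3.8] turn [ 0.08 -0.07 -0.05]
```

```bash
python3 -m crank '[[0,0.3,0,2,0,0,0],[0,0.3,0,4,0,0,0],[0,0.3,0,6,0,0,0],[0,0.3,0,8,0,0,0],[0,0.3,0,8,0,0,0]]'
cat >> wr.py <<'E'
def rep():
    o=ctrl.get_obs(); T=o['ee_rot'];so=o['tool_pos']+T@SPT; R=ringR(YAW); S=R.T@T
    print('t',o['t'],'origin in ring',(R.T@(so-RC)*1000).round(1),'heading',np.degrees(np.arctan2(S[1,0],S[0,0])).round(1),'F tool',(T.T@o['contact_force']).round(1),'M',(T.T@o['torque']).round(2),'q',o['qpos'].round(0))
E
python3 -c "
from wr import *
rep()"
```

```text
t: 7.73
tool_pos: [0.4525, 0.1656, 0.3124]
ee_rot: [[0.347, 0.808, 0.476], [0.938, -0.311, -0.156], [0.022, 0.5, -0.866]]
contact_force: [0.4, 0.3, -1.7]
grip_width: 0.211
grip_force: 55.0
t 7.7333 origin in ring [-0.3 -0.1 -4.8] heading 87.6 F tool [ 0.4 -0.7  1.6] M [0.39 0.01 0.02] q [ 18.  12. 109. -29.  38.  58.]
```

```bash
python3 -m crank '[[0,0,0,1.5,0,0,0],[0,0,0,3,0,0,0],[0,0,0,4,0,0,0],[0,0,0,4,0,0,0]]';python3 -c "
from wr import *
rep()"
```

```text
t: 8.07
tool_pos: [0.4544, 0.165, 0.3092]
ee_rot: [[0.347, 0.808, 0.476], [0.938, -0.311, -0.156], [0.022, 0.501, -0.865]]
contact_force: [-0.8, 0.0, -3.0]
grip_width: 0.209
grip_force: 55.0
t 8.0667 origin in ring [-0.2 -0.  -8.6] heading 87.6 F tool [-0.3 -2.1  2.2] M [0.36 0.04 0.04] q [ 18.  12. 108. -29.  38.  58.]
```

```bash
python3 -m crank '[[0,0,0,1,0,0,0],[0,0,0,2,0,0,0],[0,0,0,3,0,0,0],[0,0,0,3,0,0,0]]';python3 -c "
from wr import *
rep()"
```

```text
t: 8.4
tool_pos: [0.4557, 0.1648, 0.3075]
ee_rot: [[0.347, 0.808, 0.477], [0.938, -0.311, -0.155], [0.023, 0.501, -0.865]]
contact_force: [-9.6, 2.9, 8.9]
grip_width: 0.209
grip_force: 55.0
t 8.4 origin in ring [  0.3   0.3 -10.7] heading 87.5 F tool [ -0.4  -4.2 -12.7] M [ 0.83 -0.74  0.09] q [ 18.  13. 108. -29.  37.  59.]
```

```bash
python3 -m crank '[[0,-0.1,4.5,0,0,0,3],[0,-0.5,9.1,0,0,0,6],[0,-0.5,9.1,0,0,0,6],[0,-0.5,9.1,0,0,0,6]]';python3 -c "
from wr import *
rep()"
```

```text
t: 8.73
tool_pos: [0.463, 0.1614, 0.3122]
ee_rot: [[0.429, 0.766, 0.478], [0.9, -0.407, -0.155], [0.076, 0.497, -0.865]]
contact_force: [-6.5, 1.3, 8.1]
grip_width: 0.208
grip_force: 55.0
t 8.7333 origin in ring [  0.7   0.3 -10.7] heading 81.5 F tool [ -1.   -1.5 -10.3] M [ 0.5  -0.66  0.03] q [ 17.  13. 107. -28.  38.  63.]
```

```bash
python3 -m crank '[[0,-0.1,4.5,0,0,0,3],[0,-0.5,9.1,0,0,0,6],[0,-1.1,13.5,0,0,0,9],[0,-1.9,18,0,0,0,12],[0,-3,22.4,0,0,0,15],[0,-4.2,26.8,0,0,0,18],[0,-5.8,31,0,0,0,21],[0,-7.5,35.2,0,0,0,24],[0,-9.4,39.3,0,0,0,27],[0,-11.6,43.3,0,0,0,30],[0,-11.6,43.3,0,0,0,30]]';python3 -c "
from wr import *
rep()"
```

```text
t: 9.65
tool_pos: [0.4915, 0.133, 0.3331]
ee_rot: [[0.756, 0.447, 0.478], [0.574, -0.804, -0.155], [0.316, 0.392, -0.864]]
contact_force: [-4.7, 0.8, 8.0]
grip_width: 0.21
grip_force: 55.0
t 9.65 origin in ring [  1.1   0.3 -10.7] heading 51.3 F tool [-0.5  0.4 -9.2] M [ 0.06 -0.49 -0.13] q [ 13.  13. 104. -24.  39.  86.]
```

```bash
python3 -m crank '[[0,-0.1,4.5,0,0,0,3],[0,-0.5,9.1,0,0,0,6],[0,-1.1,13.5,0,0,0,9],[0,-1.9,18,0,0,0,12],[0,-3,22.4,0,0,0,15],[0,-4.2,26.8,0,0,0,18],[0,-5.3,29.6,0,0,0,20],[0,-6.3,32.4,0,0,0,22],[0,-6.3,32.4,0,0,0,22]]';python3 -c "
from wr import *
rep()"
```

```text
t: 10.4
tool_pos: [0.5012, 0.1034, 0.3439]
ee_rot: [[0.868, 0.132, 0.479], [0.232, -0.96, -0.155], [0.439, 0.246, -0.864]]
contact_force: [-3.8, -0.7, 7.8]
grip_width: 0.205
grip_force: 55.0
t 10.4 origin in ring [  1.2   0.2 -10.6] heading 29.4 F tool [-0.   2.1 -8.5] M [-0.18 -0.54 -0.23] q [  9.  13. 103. -22.  39. 102.]
```

```bash
python3 -m crank '[[0,0,1.5,0,0,0,1],[0,0,3,0,0,0,2],[0,-0.1,4.5,0,0,0,3],[0,-0.1,4.5,0,0,0,3]]';python3 -c "
from wr import *
rep()"
```

```text
t: 10.73
tool_pos: [0.5013, 0.0994, 0.3444]
ee_rot: [[0.874, 0.088, 0.477], [0.183, -0.971, -0.155], [0.449, 0.223, -0.865]]
contact_force: [-8.6, 2.4, 7.6]
grip_width: 0.206
grip_force: 55.1
t 10.7333 origin in ring [  0.2   0.3 -10.7] heading 26.5 F tool [ -3.6  -1.4 -11. ] M [ 0.43 -1.36 -0.45] q [  9.  13. 103. -21.  39. 104.]
```

```bash
python3 -m crank '[[0,0,1.5,0,0,0,1],[0,0,3,0,0,0,2],[0,0,3,0,0,0,2]]';python3 -c "
from wr import *
rep()"
```

```text
t: 10.98
tool_pos: [0.5014, 0.0975, 0.3447]
ee_rot: [[0.877, 0.06, 0.477], [0.15, -0.977, -0.153], [0.457, 0.206, -0.865]]
contact_force: [-8.8, 14.9, 4.8]
grip_width: 0.211
grip_force: 55.7
t 10.9833 origin in ring [ -0.5   1.5 -10.8] heading 24.6 F tool [ -3.3 -14.1 -10.7] M [ 2.47 -1.25 -0.95] q [  9.  12. 103. -21.  39. 105.]
```

```bash
python3 -m crank '[[0,0,1,0,0,0,0.7],[0,0,2,0,0,0,1.3],[0,0,2,0,0,0,1.3],[0,0,2,0,0,0,1.3]]';python3 -c "
from wr import *
rep()"
```

```text
t: 11.32
tool_pos: [0.5014, 0.0964, 0.3449]
ee_rot: [[0.878, 0.042, 0.477], [0.129, -0.98, -0.152], [0.461, 0.195, -0.865]]
contact_force: [-9.4, 23.7, 3.7]
grip_width: 0.211
grip_force: 56.4
t 11.3167 origin in ring [ -0.8   2.4 -10.8] heading 23.4 F tool [ -3.4 -22.8 -11.3] M [ 4.09 -1.16 -1.21] q [  9.  12. 103. -21.  39. 106.]
```

```bash
python3 -m crank '[[0,0,-2,0,0,0,-1.3],[0,0,-3.5,0,0,0,-2.3],[0,0,-3.5,0,0,0,-2.3]]';python3 -c "
from wr import *
rep()"
```

```text
t: 11.57
tool_pos: [0.5015, 0.0983, 0.3446]
ee_rot: [[0.876, 0.076, 0.477], [0.169, -0.973, -0.156], [0.452, 0.217, -0.865]]
contact_force: [-9.1, 4.5, 6.7]
grip_width: 0.21
grip_force: 55.2
t 11.5667 origin in ring [  0.1   0.3 -10.7] heading 25.7 F tool [ -4.2  -3.7 -10.8] M [ 0.56 -1.5  -0.65] q [  9.  13. 103. -21.  39. 105.]
```

Unloaded; withdraw along the ring normal.

```bash
python3 -m crank '[[0,0,0,-4,0,0,0],[0,0,0,-8,0,0,0],[0,0,0,-14,0,0,0],[0,0,0,-25,0,0,0],[0,0,0,-60,0,0,0],[0,0,0,-95,0,0,0],[0,0,0,-100,0,0,0],[0,0,0,-100,0,0,0]]';python3 - <<'E'
from wr import *
rep(); w,o=shot('w4')
cv2.imwrite('pics/c4.png',cv2.resize(cv2.imread('pics/w4.png'),None,fx=1.2,fy=1.2))
S=Rz(55.6); T=toolR(S); so=np.array([.5589,.2644,.003]); go(so-T@SPT+[0,0,.15],T)
E
```

```text
t: 12.23
tool_pos: [0.4533, 0.1135, 0.4339]
ee_rot: [[0.873, 0.072, 0.482], [0.166, -0.974, -0.154], [0.459, 0.214, -0.862]]
contact_force: [-0.6, -0.3, -2.8]
grip_width: 0.207
grip_force: 54.9
t 12.2333 origin in ring [ 2.1  0.6 91.3] heading 25.5 F tool [-1.9 -0.3  2.2] M [ 0.18 -0.4   0.04] q [ 12.   2. 103. -19.  50. 103.]
shift mm [ 136.6 -222.1  105.9] turn [ 23.64 -20.28 -47.09]
```

View pics/c4.png

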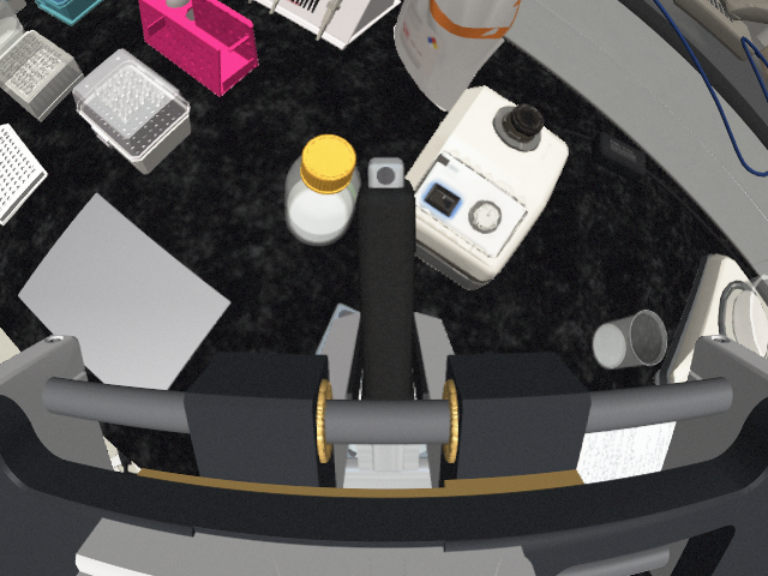

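Run:
```python
from wr import *
for n in ['w3','w4']:
    g=cv2.cvtColor(cv2.imread(f'pics/{n}.png'),6)
    print(n,'col',[int(x) for x in g[120:175,321]])
    for r in (150,165,185,220,250): print(r,[int(x) for x in g[r,294:350:2]])
```

```text
w3 col [23, 24, 21, 18, 21, 39, 124, 172, 158, 117, 116, 117, 118, 117, 116, 116, 117, 116, 116, 118, 117, 164, 218, 204, 131, 35, 44, 44, 46, 51, 52, 50, 51, 51, 52, 55, 54, 55, 55, 54, 57, 55, 52, 55, 54, 57, 54, 56, 53, 54, 56, 53, 54, 49, 55]
150 [234, 237, 236, 221, 42, 52, 46, 51, 50, 49, 49, 48, 55, 51, 48, 49, 49, 49, 48, 48, 51, 47, 42, 39, 32, 232, 231, 233]
165 [237, 235, 204, 43, 48, 49, 55, 55, 54, 55, 51, 56, 55, 55, 52, 57, 54, 56, 57, 55, 56, 53, 47, 44, 37, 31, 231, 231]
185 [237, 235, 235, 54, 55, 56, 54, 52, 54, 57, 54, 54, 56, 50, 53, 53, 56, 55, 53, 50, 54, 50, 49, 50, 44, 66, 230, 229]
220 [234, 233, 229, 83, 52, 52, 52, 57, 56, 57, 55, 55, 54, 57, 56, 58, 53, 54, 54, 49, 51, 53, 47, 47, 48, 94, 227, 227]
250 [230, 230, 231, 125, 48, 54, 57, 55, 56, 57, 58, 55, 61, 57, 55, 50, 58, 59, 55, 55, 54, 57, 52, 43, 40, 127, 226, 227]
w4 col [25, 21, 32, 25, 31, 23, 28, 22, 22, 19, 42, 98, 144, 149, 153, 159, 176, 198, 201, 106, 90, 91, 93, 96, 92, 91, 91, 93, 95, 89, 92, 92, 93, 111, 168, 182, 123, 35, 31, 34, 35, 37, 43, 41, 45, 46, 44, 43, 43, 42, 46, 44, 43, 37, 41]
150 [136, 127, 113, 70, 18, 30, 46, 145, 176, 188, 187, 98, 89, 91, 95, 93, 95, 166, 194, 185, 171, 91, 34, 100, 213, 213, 213, 214]
165 [132, 127, 31, 36, 43, 36, 34, 44, 45, 47, 49, 45, 47, 46, 41, 47, 44, 42, 43, 44, 47, 45, 42, 39, 38, 33, 188, 246]
185 [12, 19, 24, 34, 34, 40, 41, 43, 45, 42, 42, 44, 41, 41, 45, 44, 46, 45, 41, 42, 42, 35, 39, 42, 40, 30, 132, 225]
220 [16, 22, 20, 28, 34, 36, 39, 42, 39, 43, 42, 42, 41, 45, 41, 45, 48, 41, 44, 42, 40, 42, 41, 39, 37, 35, 28, 47]
250 [21, 23, 27, 22, 31, 35, 35, 41, 42, 40, 44, 43, 41, 42, 42, 42, 46, 43, 44, 44, 45, 42, 42, 41, 33, 24, 22, 20]
```

Run:
```python
from wr import *
go(np.array([.55,.27,.43]),toolR(Rz(8)))
```

```text
shift mm [ 109.3 -146.    23.5] turn [ 13.06 -27.29  -0.63]
```

```bash
python3 -m crank '[[0,109,-146,23,13,-27.3,-0.6],[0,109,-146,23,13,-27.3,-0.6],[0,109,-146,23,13,-27.3,-0.6],[0,109,-146,23,13,-27.3,-0.6],[0,109,-146,23,13,-27.3,-0.6],[0,109,-146,23,13,-27.3,-0.6],[0,109,-146,23,13,-27.3,-0.6]]'
python3 - <<'E'
from wr import *
o=ctrl.get_obs(); T=o['ee_rot']; so=o['tool_pos']+T@SPT; sR=np.stack([T[:,0],-T[:,1],-T[:,2]],1)
print(o['qpos'].round(1))
ims=[]
for c in ['scene','side']:
    p=ctrl.snapshot(c); save(p,c+'5.png')
    P=np.array([so+sR@(np.array(q)/1000) for q in [[0,36,0],[0,-36,0],[0,36,19],[0,-36,19],[154,0,13],[60,0,13]]]); u=proj(C[c],P); k=u[:,:].mean(0).astype(int)-[50,40]
    ims.append(cv2.resize(p['color'][k[1]:k[1]+100,k[0]:k[0]+100,::-1],None,fx=4,fy=4,interpolation=2)); print(c,k,((u-k+.5)*4).round().tolist())
cv2.imwrite('pics/i5.png',np.hstack(ims))
E
```

```text
t: 12.87
tool_pos: [0.5506, 0.2702, 0.4263]
ee_rot: [[0.99, 0.138, -0.005], [0.138, -0.99, -0.003], [-0.005, 0.002, -1.0]]
contact_force: [-0.4, -0.8, -3.6]
grip_width: 0.209
grip_force: 54.9
[ 2.270e+01  2.460e+01  7.420e+01 -1.000e-01  8.150e+01  1.048e+02]
scene [203 209] [[232.0, 229.0], [295.0, 163.0], [230.0, 198.0], [293.0, 133.0], [19.0, 120.0], [165.0, 153.0]]
side [236 223] [[257.0, 228.0], [289.0, 151.0], [255.0, 194.0], [288.0, 118.0], [-30.0, 144.0], [153.0, 157.0]]
```

View pics/i5.png

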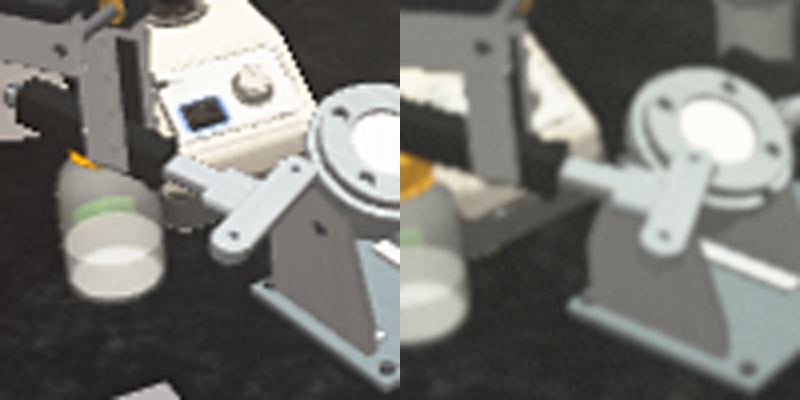

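```bash
cat >> wr.py <<'E'
def spR(T,a): # held spanner orientation, a deg: head-down pitch (about spanner y)
    return np.stack([T[:,0],-T[:,1],-T[:,2]],1)@Ro.from_euler('y',-a,degrees=True).as_matrix()
E
python3 - <<'E'
from wr import *
o=ctrl.get_obs(); T=o['ee_rot']; p0=o['tool_pos']; k={'scene':np.array([203,209]),'side':np.array([236,223])}
obs=[('scene',[0,36,19],(233,237)),('scene',[0,-36,19],(295,168)),('side',[0,36,19],(260,237)),('side',[0,-36,19],(292,158)),('scene',[161,0,13],(10,96))]
def f(v):
    S=spR(T,v[0]); so=p0+T@np.array([v[1],v[3],v[2]])
    return np.concatenate([proj(C[c],[so+S@(np.array(l)/1000)])[0]-(np.array(u)/4-.5+k[c]) for c,l,u in obs])
s=least_squares(f,[10,-.0866,.2019,0]); print(s.x.round(4),s.fun.round(1))
S=spR(T,s.x[0]); so=p0+T@np.array([s.x[1],s.x[3],s.x[2]]); print(so, T.T@(so+S@[.0866,0,.0219]-p0))
best=[]
def gfun(a): 
    r=[]
    for c,us in [('scene',[(347,119),(367,178)]),('side',[(264,104),(329,87),(364,172)])]:
        P=np.array([RC+ringR(YAW)@Rz(a+90*i)@[.036,0,0] for i in range(4)]); q=proj(C[c],P)
        for u in us: r.append(np.linalg.norm(q-(np.array(u)/4-.5+k[c]),axis=1).min())
    return np.linalg.norm(r)
A=np.arange(-45,45,1.); print('hole angle',A[np.argmin([gfun(a) for a in A])],min(map(gfun,A)))
E
```

```text
[ 1.33584e+01 -8.36000e-02  2.24100e-01 -3.70000e-03] [-0.1 -0.3  0.2  0.5 -0.  -0.3  0.   0.1 -0.1 -0. ]
[0.46583684 0.26079977 0.20408671] [-0.0043784  -0.0037064   0.18275168]
hole angle 24.0 5.596433531572587
```

Run:
```python
from wr import *
S=Rz(55.6); T=toolR(S@Ro.from_euler('y',13,degrees=True).as_matrix()); so=np.array([.5589,.2644,.003])
P=so-T@[-.0846,0,.2225]; print(P,T.round(3)); go(P+[0,0,.06],T)
tip=P+T@[0,0,.199]; print('tip',tip, 'corners',[(tip+T@[s*.008,0,0])[2] for s in (-1,1)])
```

```text
[0.6337487  0.37371377 0.20076648] [[ 0.55   0.825 -0.127]
 [ 0.804 -0.565 -0.186]
 [-0.225 -0.    -0.974]]
shift mm [ 98.1 -92.4 166.6] turn [ -5.39 -12.   -47.49]
tip [0.60845781 0.33677735 0.00686684] corners [np.float64(0.008666445759712964), np.float64(0.005067228890211124)]
```

```bash
python3 -m crank '[[0,98,-92,100,-5.4,-12,-47.5],[0,98,-92,140,-5.4,-12,-47.5],[0,98,-92,167,-5.4,-12,-47.5],[0,98,-92,167,-5.4,-12,-47.5],[0,98,-92,167,-5.4,-12,-47.5],[0,98,-92,167,-5.4,-12,-47.5],[0,98,-92,167,-5.4,-12,-47.5],[0,98,-92,167,-5.4,-12,-47.5],[0,98,-92,167,-5.4,-12,-47.5],[0,98,-92,167,-5.4,-12,-47.5]]'
python3 - <<'E'
from wr import *
S=Rz(55.6); T=toolR(S@Ro.from_euler('y',13,degrees=True).as_matrix()); so=np.array([.5589,.2644,.003])
P=so-T@[-.0846,0,.2225]; go(P+[0,0,.06],T); go(P+[0,0,.008],T); go(P,T)
E
```

```text
t: 13.8
tool_pos: [0.6337, 0.3737, 0.2626]
ee_rot: [[0.554, 0.823, -0.125], [0.803, -0.568, -0.183], [-0.222, 0.001, -0.975]]
contact_force: [-0.3, 0.3, -2.5]
grip_width: 0.207
grip_force: 54.9
shift mm [0.4 0.  1.8] turn [ 0.02 -0.19 -0.2 ]
shift mm [11.9 -0.1 52.5] turn [ 0.02 -0.19 -0.2 ]
shift mm [13.7 -0.1 60.3] turn [ 0.02 -0.19 -0.2 ]
```

```bash
python3 -m crank '[[0,6.8,0,30,0,-0.2,-0.2],[0,10.2,0,45,0,-0.2,-0.2],[0,11.9,0,52.5,0,-0.2,-0.2],[0,12.6,0,55.5,0,-0.2,-0.2],[0,12.6,0,55.5,0,-0.2,-0.2],[0,12.6,0,55.5,0,-0.2,-0.2]]'; python3 -c "
from wr import *
rep()"
```

```text
t: 14.3
tool_pos: [0.6337, 0.3744, 0.2054]
ee_rot: [[0.547, 0.827, -0.128], [0.806, -0.562, -0.187], [-0.226, -0.001, -0.974]]
contact_force: [1.2, 0.0, -2.2]
grip_width: 0.208
grip_force: 54.9
t 14.3 origin in ring [-77.3 216.2 -84.3] heading 82.8 F tool [1.2 1.  2. ] M [-0.06  0.29  0.03] q [28. 54. 56. -6. 81. 64.]
```

```bash
python3 -m crank '[[0,0.4,0,2,0,0,0],[0,0.7,0,3,0,0,0],[0,0.7,0,3,0,0,0],[0,0.7,0,3,0,0,0]]'; python3 -c "
from wr import *
rep()"
```

```text
t: 14.63
tool_pos: [0.6337, 0.3745, 0.2024]
ee_rot: [[0.547, 0.828, -0.127], [0.806, -0.561, -0.187], [-0.226, -0.0, -0.974]]
contact_force: [2.3, 2.6, 3.4]
grip_width: 0.209
grip_force: 54.9
t 14.6333 origin in ring [-78.7 216.3 -87. ] heading 82.8 F tool [ 2.6  0.4 -4.1] M [-0.2   0.04  0.01] q [28. 54. 56. -6. 81. 64.]
```

```bash
python3 -m crank '[[0,0.3,0,1,0,0,0],[0,0.5,0,2,0,0,0],[0,0.5,0,2,0,0,0],[0,0.5,0,2,0,0,0]]' 12; python3 -c "
from wr import *
rep()"
```

```text
t: 14.97
tool_pos: [0.6337, 0.3745, 0.2009]
ee_rot: [[0.547, 0.828, -0.128], [0.806, -0.561, -0.187], [-0.226, -0.001, -0.974]]
contact_force: [-2.4, 0.2, 12.5]
grip_width: 0.216
grip_force: 12.0
t 14.9667 origin in ring [-79.6 216.3 -88.2] heading 82.8 F tool [ -3.9  -2.1 -12. ] M [ 0.25 -0.65  0.02] q [28. 55. 56. -6. 81. 64.]
```

```bash
python3 -m crank '[[22,0,0,0,0,0,0],[23,0,0,0,0,0,0],[25,0,0,0,0,0,0],[30,0,0,0,0,0,0],[40,0,0,0,0,0,0],[50,0,0,0,0,0,0],[50,0,0,0,0,0,0],[50,0,0,0,0,0,0]]' 12; python3 -c "
from wr import *
rep()"
```

```text
t: 15.63
tool_pos: [0.6335, 0.3743, 0.1991]
ee_rot: [[0.546, 0.828, -0.129], [0.806, -0.561, -0.188], [-0.228, -0.001, -0.974]]
contact_force: [-0.3, -0.1, 2.6]
grip_width: 0.523
grip_force: 1.0
t 15.6333 origin in ring [-80.6 215.9 -89.5] heading 82.8 F tool [-0.9 -0.2 -2.5] M [-0.04  0.04  0.  ] q [28. 55. 56. -6. 81. 64.]
```

```bash
python3 -m crank '[[50,0,0,-15,0,0,0],[60,0,0,-40,0,0,0],[94,0,0,-75,0,0,0],[94,0,0,-115,0,0,0],[94,0,0,-115,0,0,0],[94,0,0,-115,0,0,0]]'
python3 - <<'E'
from wr import *
rep(); w,o=shot('w6'); cv2.imwrite('pics/c6.png',cv2.resize(cv2.imread('pics/w6.png'),None,fx=1.2,fy=1.2)); [ (lambda p:save(p,c+'6.png'))(ctrl.snapshot(c)) for c in ('scene','side')]
a=cv2.imread('pics/scene6.png')[195:375,155:425]; b=cv2.imread('pics/w6.png')
cv2.imwrite('pics/c6.png',np.vstack([np.hstack([cv2.resize(b[60:360,150:450],(400,400)),cv2.resize(a[90:180,0:90],(400,400),interpolation=2)])]))
E
```

```text
t: 16.13
tool_pos: [0.6484, 0.3962, 0.3135]
ee_rot: [[0.547, 0.828, -0.125], [0.807, -0.561, -0.186], [-0.224, 0.001, -0.975]]
contact_force: [-0.6, -0.4, -0.6]
grip_width: 0.854
grip_force: 0.0
t 16.1333 origin in ring [-16.8 241.8   5.2] heading 82.7 F tool [-0.5 -0.3  0.7] M [-0.09  0.07  0.02] q [29. 52. 45. -6. 94. 64.]
```

View pics/c6.png

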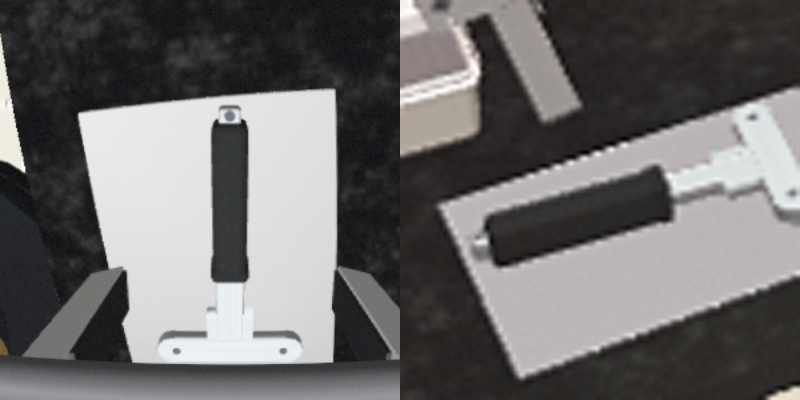

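Run:
```python
from wr import *
K=np.array([.5176,-.0393,.131]); T=toolR(Rz(-18.2))
go(np.array([.60,.36,.43]),toolR(Rz(54))); go(K+[-.0,0,.30],T)
print(wproj(load('w1.npy'),K+[0,0,.012]))
```

```text
shift mm [ -83.   -20.1 -104.6] turn [ 0.07 13.32  1.86]
shift mm [-449.9  135.8  -19.2] turn [ 8.48 11.5  73.71]
[[355.82680563 319.39407047]]
```

```bash
python3 -m crank '[[30,-28,-7,-35,0,4,0],[30,-56,-14,-70,0,8,0],[30,-83,-20,-104,0,13,2],[30,-120,0,-104,2,13,10],[30,-170,20,-95,3,13,20],[30,-220,40,-85,4,13,27],[30,-260,60,-70,5,13,35],[30,-300,80,-55,6,12,42],[30,-340,100,-40,7,12,50],[30,-380,120,-30,8,12,57],[30,-420,130,-20,8.5,11.5,65],[30,-450,136,-19,8.5,11.5,73.7]]'
python3 - <<'E'
from wr import *
K=np.array([.5176,-.0393,.131]); T=toolR(Rz(-18.2)); go(K+[0,0,.30],T)
E
```

```text
t: 17.28
tool_pos: [0.5285, -0.0033, 0.428]
ee_rot: [[0.982, -0.188, -0.008], [-0.188, -0.982, 0.01], [-0.01, -0.008, -1.0]]
contact_force: [0.5, 0.2, 0.5]
grip_width: 0.322
grip_force: 0.0
shift mm [-3.9 37.4 -3.3] turn [-0.44  0.59  7.34]
```

```bash
python3 -m crank '[[30,-30,37,-3,-0.4,0.6,7.3],[30,-54,37,-3,-0.4,0.6,7.3],[30,-54,37,-3,-0.4,0.6,7.3],[30,-54,37,-3,-0.4,0.6,7.3]]'
python3 - <<'E'
from wr import *
p=ctrl.snapshot('wrist'); save(p,'w7.png'); w=dict(f=p['fx'],cx=p['cx'],cy=p['cy'],e=p['eye'],R=p['rotation'])
K=np.array([.5176,-.0393,.143]); R=Rz(-18.2)
print('pred',wproj(w,np.array([K+R@[s*.032,t*.0045,0] for s in(-1,1) for t in (-1,1)])).round(1).tolist())
for d in ctrl.cut_out(p,'stopcock_key')[:2]:
    m=d['pixels'].astype(np.uint8); n=cv2.findNonZero(m); print(d['conf'],d['bbox'],m.sum(),cv2.minAreaRect(n))
g=cv2.cvtColor(p['color'],7); u=wproj(w,K)[0].astype(int)
sub=g[u[1]-60:u[1]+60,u[0]-60:u[0]+60]; print(u)
for r in range(0,120,6): print(' '.join('%3d'%v for v in sub[r,::5]))
E
```

```text
t: 17.62
tool_pos: [0.4687, -0.0282, 0.4326]
ee_rot: [[0.952, -0.306, 0.003], [-0.306, -0.952, 0.001], [0.003, -0.002, -1.0]]
contact_force: [-1.0, 1.1, 0.1]
grip_width: 0.317
grip_force: 0.0
pred [[323.8, 213.1], [311.5, 213.0], [324.4, 125.3], [311.9, 125.2]]
[317 169]
 17  19  19  23  20  24  21  16  20  26  20  19  22  23  20  16  16  23  19  19  30  21  15  24
150 151 149 149 147 148 146 148 147 147 146 147 144 145 144 144 145 148 143 144 141 139 138 136
146 148 152 149 147 150 149 147 147 148 148 148 149 144 144 145 143 145 146 143 143 142  87  91
150 148 150  86  82  84 151 149 146 144 148  56  25 144 146 144 143 146 144 141 142 142  98 142
149 147 138  85  83  85 148 150 151 149 142  50  53 109 143 145 143 141 141 139 143 141 144 143
151 151  82  87  83  80 150 148 149 149 150  54  68  92 147 143 146 140 143 142 139 142 137 140
151 147  87  83  82  83 146 150 149 148 144  81  77  85 140 142 141 142 138 140 141 139 142 142
 90  97  85  85  73  87 147 148 129 113 103  79  77  75 118  94 118 141 139 141 141 140 141 139
 95  85  84  83  41 152 116 132 158 156 172  98  75  76 124 
[... 391 characters left out ...]
 137 138 137 136 138 139 138
 85 179 193  73  85  82 142 143 143 143 146 142  56  58 113 142 138 137 135 136 137 140 137 133
180  79 187  88  82  81 145 143 142 142 141 141  61  60  85 140 141 139 140 138 139 139 134 137
189 117 187 188  85  83 143 142 140 142 144 145  67  64  63 141 140 141 142 138 137 140 137 137
188 177 180 191  86  86 144 144 141 142 146 142  83  65  66 140 142 141 140 136 135 135 139 137
185 188 187 183  87  88 144 144 140 142 143 142 100  95 122 143 141 141 139 138 136 136 134 139
183 183  93  91  89  87 142 146 144 141 141 144 145 141 141 138 141 145 139 139 140 139 137 141
191 165  64 150  85  83 143 144 144 143 143 147 142 146 142 140 143 141 137 141 141 141 139 141
```

Run:
```python
from wr import *
g=cv2.cvtColor(cv2.imread('pics/w7.png'),6); p=ctrl.snapshot('wrist'); w=dict(f=p['fx'],cx=p['cx'],cy=p['cy'],e=p['eye'],R=p['rotation'])
ends=[]
for r0,r1 in [(128,150),(188,208)]:
    L=[]
    for r in range(r0,r1,2):
        c=np.where(g[r,302:338]<105)[0]+302; L.append((r,c.min(),c.max()))
    print(L)
    L=np.array(L); u=((L[:,1]+L[:,2]).mean()/2,L[:,0].mean()); ends.append(onplane(w['e'],ray(w,u),np.array([0,0,.143]),np.array([0,0,1.])))
col=g[:,318]; print([int(x) for x in g[112:135,315]],[int(x) for x in g[200:222,322]])
a,b=ends; d=a-b; yaw=np.degrees(np.arctan2(d[1],d[0])); print(ends,yaw)
for u in [(315,121),(322.5,214)]: print(onplane(w['e'],ray(w,u),np.array([0,0,.143]),np.array([0,0,1.])))
```

```text
[(128, np.int64(310), np.int64(321)), (130, np.int64(310), np.int64(321)), (132, np.int64(310), np.int64(321)), (134, np.int64(310), np.int64(322)), (136, np.int64(310), np.int64(322)), (138, np.int64(310), np.int64(322)), (140, np.int64(311), np.int64(322)), (142, np.int64(311), np.int64(322)), (144, np.int64(311), np.int64(322)), (146, np.int64(311), np.int64(323)), (148, np.int64(310), np.int64(329))]
[(188, np.int64(315), np.int64(326)), (190, np.int64(315), np.int64(327)), (192, np.int64(315), np.int64(327)), (194, np.int64(316), np.int64(327)), (196, np.int64(316), np.int64(327)), (198, np.int64(316), np.int64(328)), (200, np.int64(316), np.int64(327)), (202, np.int64(317), np.int64(328)), (204, np.int64(317), np.int64(328)), (206, np.int64(317), np.int64(328))]
[75, 126, 143, 148, 147, 147, 146, 146, 148, 147, 146, 149, 148, 149, 96, 26, 22, 27, 26, 35, 53, 53, 52] [70, 68, 68, 67, 63, 65, 59, 46, 24, 27, 26, 95, 133, 141, 142, 136, 142, 141, 144, 143, 141, 144]
[array([ 0.54079333, -0.04464664,  0.143     ]), array([ 0.49880906, -0.03516686,  0.143     ])] -12.723659298018227
[ 0.5528408  -0.04744612  0.143     ]
[ 0.48662063 -0.03192532  0.143     ]
```

Run:
```python
from wr import *
K=np.array([.5187,-.0396,.321]); T=toolR(Rz(-12.7)); go(K+[0,0,.06],T); go(K,T)
```

```text
shift mm [49.8 -3.3 51.6] turn [-0.08 -0.15 -5.04]
shift mm [ 49.7  -3.2 111.6] turn [-0.08 -0.15 -5.04]
```

```bash
python3 -m crank '[[28,30,-3.2,10,0,0,-5],[28,49.7,-3.2,30,0,0,-5],[28,49.7,-3.2,50,0,0,-5],[28,49.7,-3.2,50,0,0,-5],[28,49.7,-3.2,50,0,0,-5],[28,49.7,-3.2,75,0,0,-5],[28,49.7,-3.2,95,0,0,-5],[28,49.7,-3.2,111.5,0,0,-5],[28,49.7,-3.2,111.5,0,0,-5],[28,49.7,-3.2,111.5,0,0,-5]]'
python3 - <<'E'
from wr import *
K=np.array([.5187,-.0396,.321]); T=toolR(Rz(-12.7)); go(K,T)
E
```

```text
t: 18.6
tool_pos: [0.5185, -0.0397, 0.3229]
ee_rot: [[0.975, -0.221, 0.004], [-0.221, -0.975, 0.001], [0.004, -0.001, -1.0]]
contact_force: [-0.8, -0.5, 0.3]
grip_width: 0.299
grip_force: 0.0
shift mm [ 0.2 -0.1  1.9] turn [-0.08 -0.24 -0.06]
```

Close gently.

```bash
python3 -m crank '[[0,0,0,0,0,0,0],[0,0,0,0,0,0,0],[0,0,0,0,0,0,0],[0,0,0,0,0,0,0],[0,0,0,0,0,0,0],[0,0,0,0,0,0,0]]' 20
```

```text
t: 19.1
tool_pos: [0.5183, -0.0407, 0.323]
ee_rot: [[0.975, -0.221, 0.005], [-0.221, -0.975, -0.002], [0.006, 0.001, -1.0]]
contact_force: [-3.0, -9.5, 6.2]
grip_width: 0.095
grip_force: 20.0
```

```bash
python3 -m crank '[[0,0,1.2,0,0,0,-5],[0,0,1.2,0,0,0,-11],[0,0,1.2,0,0,0,-17],[0,0,1.2,0,0,0,-23],[0,0,1.2,0,0,0,-29],[0,0,1.2,0,0,0,-35],[0,0,1.2,0,0,0,-41],[0,0,1.2,0,0,0,-41]]'; python3 -c "
from wr import *
rep()"
```

```text
t: 19.77
tool_pos: [0.5181, -0.0405, 0.323]
ee_rot: [[0.878, 0.479, 0.005], [0.479, -0.878, 0.002], [0.006, 0.001, -1.0]]
contact_force: [-2.1, 6.5, 6.8]
grip_width: 0.097
grip_force: 20.0
t 19.7667 origin in ring [ -33.5 -151.5   -3. ] heading 50.8 F tool [ 1.3 -6.7 -6.8] M [ 1.44  0.2  -0.04] q [-9. 18. 97.  0. 64. 53.]
```

```bash
python3 -m crank '[[0,0,-0.5,0,0,0,-6],[0,0,-0.5,0,0,0,-12],[0,0,-0.5,0,0,0,-18],[0,0,-0.5,0,0,0,-24],[0,0,-0.5,0,0,0,-30],[0,0,-0.5,0,0,0,-36],[0,0,-0.5,0,0,0,-41],[0,0,-0.5,0,0,0,-41]]'; python3 -c "
from wr import *
rep()"
```

```text
t: 20.43
tool_pos: [0.5175, -0.0399, 0.323]
ee_rot: [[0.349, 0.937, 0.003], [0.937, -0.349, 0.002], [0.004, 0.002, -1.0]]
contact_force: [-8.7, 8.4, 11.8]
grip_width: 0.091
grip_force: 20.0
t 20.4333 origin in ring [  14.  -174.5  -30.3] heading 88.0 F tool [  4.8 -11.1 -11.8] M [ 2.12  1.15 -0.07] q [-8. 18. 98.  0. 64. 12.]
```

```bash
python3 -m crank '[[0,0,-0.5,0,0,0,-2],[0,0,-0.5,0,0,0,-4],[0,0,-0.5,0,0,0,-4]]'; python3 -c "
from wr import *
rep()"; python3 -m crank '[[0,0,0,0,0,0,-2],[0,0,0,0,0,0,-4],[0,0,0,0,0,0,-4]]'; python3 -c "
from wr import *
rep()"
```

```text
t: 20.68
tool_pos: [0.5172, -0.0398, 0.323]
ee_rot: [[0.287, 0.958, 0.005], [0.958, -0.287, 0.002], [0.003, 0.004, -1.0]]
contact_force: [-4.2, 8.2, 8.6]
grip_width: 0.1
grip_force: 20.0
t 20.6833 origin in ring [  18.9 -174.5  -33. ] heading 91.2 F tool [ 6.7 -6.4 -8.6] M [1.3  1.17 0.29] q [-8. 18. 98.  0. 64.  8.]
t: 20.93
tool_pos: [0.5172, -0.04, 0.3229]
ee_rot: [[0.219, 0.976, 0.004], [0.976, -0.219, 0.002], [0.003, 0.004, -1.0]]
contact_force: [-4.9, 6.1, 7.8]
grip_width: 0.102
grip_force: 20.5
t 20.9333 origin in ring [  24.1 -174.3  -36.1] heading 94.7 F tool [ 4.9 -6.1 -7.8] M [1.12 0.94 0.28] q [-8. 18. 98.  0. 64.  4.]
```

```bash
python3 -m crank '[[34,0,0,0,0,0,0],[34,0,0,0,0,0,0],[34,0,0,0,0,0,0],[34,0,0,0,0,0,0],[34,0,0,0,0,0,0],[34,0,0,0,0,0,0]]'; python3 -m crank '[[34,0,0,-20,0,0,0],[34,0,0,-60,0,0,0],[34,0,0,-100,0,0,0],[34,-30,0,-110,0,0,0],[34,-65,0,-110,0,0,0],[34,-65,0,-110,0,0,0],[34,-65,0,-110,0,0,0]]'
python3 - <<'E'
from wr import *
p=ctrl.snapshot('wrist'); save(p,'w8.png'); w=dict(f=p['fx'],cx=p['cx'],cy=p['cy'],e=p['eye'],R=p['rotation']); g=cv2.cvtColor(p['color'],7)
K=np.array([.5187,-.0397,.143]); u=wproj(w,K)[0].astype(int); print(u)
ends=[]
for s in (-1,1):
    c0=wproj(w,K+Rz(71.8)@[s*.022,0,0])[0].astype(int); L=[]
    for r in range(c0[1]-8,c0[1]+9,2):
        c=np.where(g[r,c0[0]-20:c0[0]+20]<105)[0]+c0[0]-20; L.append((r,c.min(),c.max()) if len(c) else (r,0,0))
    L=np.array(L); print(L.tolist()); v=(np.median(L[:,1]+L[:,2])/2,L[:,0].mean()); ends.append(onplane(w['e'],ray(w,v),K,np.array([0,0,1.])))
d=ends[1]-ends[0]; print(ends,'yaw',np.degrees(np.arctan2(d[1],d[0])))
E
```

```text
t: 21.43
tool_pos: [0.5173, -0.0405, 0.3217]
ee_rot: [[0.221, 0.975, 0.004], [0.975, -0.221, 0.001], [0.001, 0.004, -1.0]]
contact_force: [-0.6, 0.5, -0.2]
grip_width: 0.362
grip_force: 0.0
t: 22.02
tool_pos: [0.5022, -0.105, 0.4317]
ee_rot: [[0.224, 0.975, 0.004], [0.975, -0.224, 0.001], [0.001, 0.004, -1.0]]
contact_force: [-0.3, 0.7, 0.6]
grip_width: 0.361
grip_force: 0.0
[323 146]
[[168, 314, 325], [170, 314, 333], [172, 314, 333], [174, 314, 332], [176, 314, 332], [178, 313, 324], [180, 313, 331], [182, 313, 331], [184, 313, 331]]
[[107, 306, 345], [109, 306, 345], [111, 312, 345], [113, 319, 345], [115, 319, 337], [117, 319, 337], [119, 319, 337], [121, 319, 330], [123, 319, 329]]
[array([ 0.51298458, -0.06037071,  0.143     ]), array([ 0.52696863, -0.01837322,  0.143     ])] yaw 71.5836197589692
```

```bash
python3 -c "
from h import *
print(ctrl.sign_off())"
```

```text
the job is handed in; nothing more can be done
None
```

I turned the ring hard against its stop, laid the spanner back flat on the mat pins down, then opened the stopcock key to its end stop. The job is handed in at about 22 s, with no verdict returned.

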